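# Hang the note roll on its sprung spindle between the holder's end cups

### The arm

A 6-joint arm with a two-finger parallel gripper is mounted at the origin on the work surface. World frame = base frame: x ahead of the robot, y to its left, z up, the work surface at z = 0. Lengths are in m, angles in rad, forces in N, time in s.
With the tool pointing down it reaches from about 0.3 to 0.875 m from the base axis. Payload 4.2 kg.
Tool frame: the origin (TCP) lies at the very end of the fingers, on their centre line; the grasp point (between the pads) lies 19 mm behind it; z points along the fingers, y is the direction in which the jaws open and shut (so a half turn about z gives the same grasp; the last joint's range is limited). The gripper opens to 85 mm and grips with 20 to 120 N. Pads are 22 mm wide; open, the fingers measure 114 mm over their backs; the gripper's body (76 mm by 85 mm) begins 54 mm behind the grasp point. The pads swing forward as they close: fully open they stand 13 mm farther back than shut.
Start: joints at [1.304, 0.32, 1.565, -0, 1.257, -0.02], TCP at [0.14, 0.558, 0.231] pointing down, gripper open.
Joint ranges: [-3.11, 3.11], [-0.84, 2.01], [0.21, 2.61], [-1.34, 4.49], [0.05, 2.63], [-2.56, 2.56]. Speed limits (rad/s): [2.57, 2.57, 3.14, 3.14, 3.14, 3.14].

### API

Orientations are given as [roll, pitch, yaw] about the fixed x, y, z axes, in that order (R = Rz(yaw) Ry(pitch) Rx(roll)).
In Python, from workcell import arm gives the robot as it stands.
- The arm moves only by the tool servo_tool, never from a script. Its argument "increments" is a list that holds one entry, the list of rows, each a list of 5 numbers: the shift along the tool's x, y, z in mm, then the turn about the tool's z in degrees, then the finger opening in mm, from 0 to 85.4. In form: [[[x, y, z, yaw, jaw], ...]]. A call has exactly 5 rows; each row is the pose to reach, as a shift and turn from the pose commanded when the call began, along the tool's axes at that moment; what a row does not reach only later rows make up. A row lasts 1/12 s, in which the tool goes at most 41.7 mm and 7.16 degrees, less where a joint would pass 70% of its speed; a pose out of reach is approached as far as the arm can. A call with a gripper value outside its range is refused whole. The fingers move at their own pace and stop on an object; "newtons" is the grip in N (left out, the last holds). Time passes only in rows, so rows that repeat a pose let the fingers close, or fill a call up. It gives the time, the measured TCP pose, the force and the opening at its end, in the units of the state.
- arm.sense(): the state, without advancing time (a new reading comes with each control period).
- arm.read_camera(name): name is "scene" or "side" or "wrist"; returns the picture (480x640x3 uint8, red, green, blue); there is no depth.
- arm.camera_model(name): a dict with "fx", "fy", "cx", "cy" (pixels), "D" ([k1, k2, p1, p2, k3] as OpenCV has them; the pictures are not rectified), "view" (4x4, takes a point from world to camera coordinates). Camera axes: x right, y up, looking along -z (the intrinsics and any distortion apply to the point x, -y, -z); pixel columns grow to the right and rows downward; lengths in m; the calibration is good to about 2 mm. A picture is of the moment at which its call begins: read the wrist's pose just before it. camera_model takes no time and is no camera call; for the wrist camera it gives the pose at the moment of the call.
- arm.job_done(): hands the job in, once; it reports no verdict.
The state is a dict: "clock": time; "qpos": joint angles; "dq": joint speeds; "tau": joint torques, N m; "eef_pos": TCP position; "tcp_rot": TCP orientation; "ft_force": force on the tool from outside, world axes, zero at the start; "ft_torque": the same for the moment, N m; "grip_width": opening from 0.0 (shut) to 1.0 (fully open).
Only numpy, scipy, OpenCV 4.12 (cv2) and the standard library are available. Lean on these libraries where they do the work, as an engineer would, in place of code of your own. Each camera call takes 0.05 s, during which the arm holds its last target. There are 200 camera calls.

### The job

One roll of note paper lies on the bottom tier already fitted on its spring-loaded spindle; hang it in the empty roll holder. Push the sprung end into one of the two end cups, press the spindle short until its other end passes into line with the opposite cup, then let the spring ease it out so that both ends sit fully home in the cups, and let go (either way round is fine). Leave the other things on the bottom tier standing where they are.

Things in the scene. Friction and masses are not known exactly. Their poses are not given: they have to be found in the camera images.
- roll_mid (a point): centre of the note roll on its spindle: a firm white paper cylinder 56 mm across, 80 mm wide, about 0.2 kg, with a white plastic telescopic spindle (162 mm long when free) fixed through its core, so it may be gripped across the paper. It lies on the bottom tier, axis level, this point 28 mm above the tier. Its y axis runs along the spindle towards the sprung end, its z axis starts upward.
- tip_sprung (a point): very end of the sprung (longer) end pin, on the spindle axis, 84 mm from roll_mid when free; it can be pushed in along the axis by up to 22 mm. The steel pin is 12 mm thick with a hemispherical nose and stands 30 mm out of an 18 mm thick barrel that ends 54 mm from roll_mid.
- tip_fixed (a point): very end of the other, fixed (shorter) end pin, on the spindle axis, always 78 mm from roll_mid. The white plastic pin is 12 mm thick with a hemispherical nose and stands about 17 mm out of the 18 mm thick end cone of the barrel.
- plunger (a joint): how far the sprung end is pushed in, m: 0 free, 0.022 fully in. The spring needs about 2 N to start, 5 N at 8 mm, 9 N at 18 mm.
- holder: empty roll holder, fixed to the bottom tier: walnut base 100 x 190 x 12 mm, two upright walnut cheeks (44 mm wide, 12 mm thick, rounded tops 82 mm above its underside, inner faces 160 mm apart), a low steel tear bar 30 mm high along its -x edge; open above. Origin at the centre of its underside, z up, y along the line through both cups, which lies 60 mm above the underside.
- cup_left (a point): centre of the floor of the steel end cup on the inside of the holder's +y cheek, opening towards -y. Both cups: 28 mm across outside at the mouth, bore 23 mm at the mouth narrowing to 19 mm at the floor, 7 mm deep. Floor to floor 154 mm, mouth to mouth 140 mm: the spindle passes the second mouth when pressed shorter than 147 mm (15 mm in) and sits home about 8 mm in.
- cup_right (a point): centre of the floor of the same kind of end cup on the holder's -y cheek, opening towards +y
- kettlebell: bystander on the bottom tier, to be left alone: the small green kettlebell, 100 mm across, 142 mm tall with its handle; origin at the centre of its underside
- refill: bystander on the bottom tier, to be left alone: a spare note-paper roll WITHOUT a spindle, standing on end: tube 56 mm across, 80 mm tall, open 25 mm core; origin at the centre of its underside
- torch: bystander on the bottom tier, to be left alone: a metal pocket torch standing on its head, 42 mm across, 125 mm tall; origin at the centre of its underside
- pot: bystander on the bottom tier, to be left alone: an empty terracotta pencil pot, 72 mm across, 95 mm tall; origin at the centre of its underside
Not all that is in view belongs to the job. What is shaped like the part that bears roll_mid but red is not meant.

How it is judged:
On the way:
1. the roll is lifted clear of the tier (height (world z) of roll_mid above 0.068 m), for 0.2 s.
At the end, for the whole second after the job is handed in: Both spindle ends are inside their cups (each end's tip within 8 mm of the centre of its own cup's floor; either way round), the roll hangs still and nothing holds it; the kettlebell, spare roll, torch and pot are upright, within 30 mm of where they were (((distance between tip_sprung and cup_left below 0.008 m and distance between tip_fixed and cup_right below 0.008 m) or (distance between tip_sprung and cup_right below 0.008 m and distance between tip_fixed and cup_left below 0.008 m))); the robot touches nothing.
It fails at once if the kettlebell, the spare roll, the torch or the pot is moved by more than 30 mm or knocked over (distance of any of kettlebell, refill, torch, pot from where it was at the start of the episode above 0.03 m or angle between any of kettlebell, refill, torch, pot's own z axis and vertical above 0.5 rad).
It also fails if it takes over 45 s, if anything falls off the work surface, if the arm or the gripper's body presses on something with over 40 N, if the wrist force passes 120 N, or if a joint passes its speed limit or range.

## Working session

There is one attempt and no reset: what is moved stays moved. The work goes in short steps, Python scripts to look and compute and a tool call to move; the robot and the scene stay as the last step left them, time stands still between calls to the robot, and variables do not carry over. Pictures are saved under pics/ and viewed, about 8 in all and at most 12, crops included, and the job is handed in when it is done.

Besides the shell and the picture viewer there is one more tool, called after "Emit:" as name(argument=value, ...), one argument or row to a line, values as JSON. servo_tool: Moves the arm, as the interface text tells. Its arguments: {"type":"object","properties":{"increments":{"type":"array","items":{"type":"array","items":{"type":"array","items":{"type":"number"}}}},"newtons":{"type":"number"}},"required":["increments"]}

```bash
mkdir -p pics; ls; python3 - <<'E'
from workcell import arm
import cv2,numpy as np
s=arm.sense();print(s)
for n in("scene","side"):
    im=arm.read_camera(n);cv2.imwrite(f"pics/{n}0.png",im[:,:,::-1])
    m=arm.camera_model(n);print(n,m)
E
```

```text
pics
{'clock': 0.0, 'qpos': array([ 1.30402546e+00,  3.20313424e-01,  1.56569770e+00, -2.34347311e-06,
        1.25741059e+00, -2.00125213e-02]), 'dq': array([-0.00118066,  0.00041608, -0.00096026,  0.00134576, -0.00206623,
        0.00059662]), 'tau': array([-4.13063381e-04, -4.15521383e+01, -2.34169400e+01,  3.42741191e-05,
        7.97391316e-03, -1.65284543e-06]), 'eef_pos': array([0.14032859, 0.55710957, 0.23046266]), 'tcp_rot': array([-3.13976391e+00, -3.43741746e-05,  2.89483500e+00]), 'ft_force': array([ 0.13208481,  0.01105689, -0.28237738]), 'ft_torque': array([-0.00428905, -0.03804377, -0.00537788]), 'grip_width': 1.0006357476194188}
scene {'fx': 507.62566592707464, 'fy': 507.62566592707464, 'cx': 308.83174493871945, 'cy': 240.57892093355738, 'D': array([0.03744859, 0.        , 0.        , 0.        , 0.        ]), 'view': array([[-0.41579205,  0.90945519, -0.00286828,  0.18708466],
       [-0.47361927, -0.21383851,  0.85437572,  0.13397851],
       [ 0.77640309,  0.35660111,  0.51964786, -1.84859609],
       [ 0.        ,  0.        ,  0.        ,  1.        ]])}
side {'fx': 573.5837863178313, 'fy': 573.5837863178313, 'cx': 324.9837376252538, 'cy': 238.11170133361787, 'D': array([-0.07477541,  0.        ,  0.        ,  0.        ,  0.        ]), 'view': array([[ 0.98600781, -0.1665774 ,  0.00636978, -0.46754258],
       [ 0.0884091 ,  0.55494323,  0.82717703, -0.10580968],
       [-0.14132387, -0.81503986,  0.56190532, -1.49880791],
       [ 0.        ,  0.        ,  0.        ,  1.        ]])}
```

View pics/scene0.png

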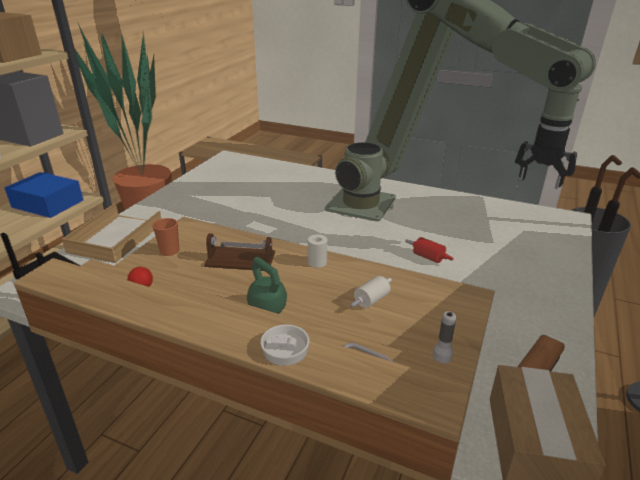

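View pics/side0.png

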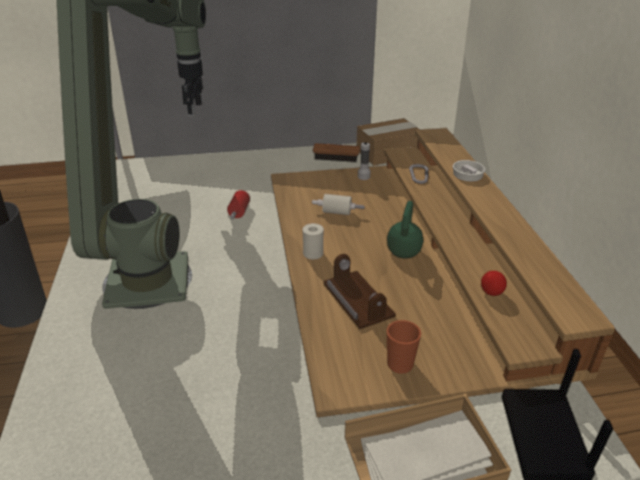

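The scene view shows the white roll with spindle at (373,292), side view (338,204). A red look-alike is at (430,249), and the spindle-less refill stands at (317,250). The white one fits the description. The holder is at (240,252) in scene and (358,290) in side. I'll confirm in enlarged crops.

```bash
cat > h.py <<'E'
import numpy as np,cv2
from workcell import arm
from scipy.optimize import least_squares
def proj(n,P,m=None):
    m=m or arm.camera_model(n);V=m['view']@np.diag([1,1,1,1.]);F=np.diag([1,-1,-1.])
    R=F@V[:3,:3];t=F@V[:3,3]
    K=np.array([[m['fx'],0,m['cx']],[0,m['fy'],m['cy']],[0,0,1]])
    return cv2.projectPoints(np.atleast_2d(np.float64(P)),cv2.Rodrigues(R)[0],t,K,m['D'])[0][:,0]
def ray(n,uv,m=None):
    m=m or arm.camera_model(n);K=np.array([[m['fx'],0,m['cx']],[0,m['fy'],m['cy']],[0,0,1]])
    u=cv2.undistortPoints(np.float64([[uv]]),K,m['D'])[0,0]
    R=m['view'][:3,:3];d=R.T@np.array([u[0],-u[1],-1]);return -R.T@m['view'][:3,3],d/np.linalg.norm(d)
def atz(n,uv,z,m=None):
    o,d=ray(n,uv,m);return o+d*(z-o[2])/d[2]
def tri(obs):
    A=0;b=0
    for n,uv in obs:
        o,d=ray(n,uv);M=np.eye(3)-np.outer(d,d);A=A+M;b=b+M@o
    x=np.linalg.solve(A,b);return x,[np.round(proj(n,x)[0]-uv,1) for n,uv in obs]
E
python3 - <<'E'
import cv2,numpy as np
a=cv2.imread('pics/scene0.png');b=cv2.imread('pics/side0.png')
def c(im,x,y,w=80,h=60,k=5):return cv2.resize(im[y:y+h,x:x+w],None,fx=k,fy=k,interpolation=cv2.INTER_CUBIC)
cv2.imwrite('pics/crop0.png',np.vstack([np.hstack([c(a,335,262),c(a,200,220)]),np.hstack([c(b,300,175),c(b,320,250,80,75,4)[:300,:].copy() if 0 else cv2.resize(b[250:325,318:418],(400,300),interpolation=cv2.INTER_CUBIC)])]))
E
```

```text
(no output)
```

View pics/crop0.png

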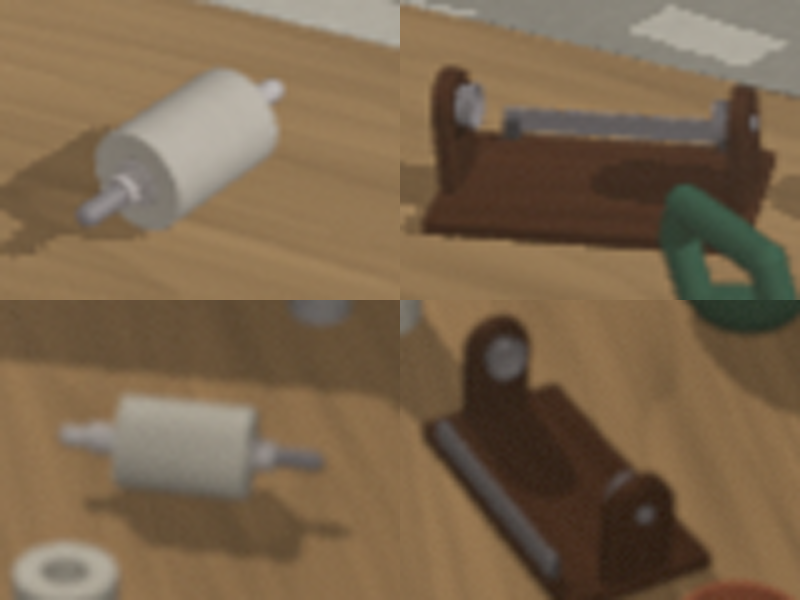

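```bash
python3 - <<'E'
from h import *
ts=tri([("scene",(351,305.5)),("side",(364.5,207))]);tf=tri([("scene",(391.4,280)),("side",(312.4,201.8))])
print(ts,tf,np.linalg.norm(ts[0]-tf[0]))
# holder fit: model pts: mouths, outside axle spot, cheek tops, base corners (top z=.012)
obs=[("scene",(214.5,241),(0,-.07,.06)),      # right cup mouth (seen from +y side)
("side",(344.9,264.2),(0,.07,.06)),            # left cup mouth
("side",(379.3,303.5),(0,-.092,.06)),           # axle spot outer face right cheek
("scene",(204.8,266.5),(.05,-.095,0)),
("side",(395.5,312.5),(.05,-.095,.012)),
("scene",(211,233.5),(0,-.086,.082)),("scene",(269,237),(0,.086,.082)),
("side",(343,254.5),(0,.086,.082)),
("side",(325,281.5-25+.0+0*1),(-.05,.095,.012)) if 0 else ("side",(357,271.5),(.05,.095,.012)),
]
def pts(p):
    c,s=np.cos(p[3]),np.sin(p[3]);R=np.array([[c,-s,0],[s,c,0],[0,0,1]])
    return lambda q:R@np.array(q)+p[:3]
def f(p):
    g=pts(p);return np.concatenate([proj(n,g(q))[0]-uv for n,uv,q in obs])
x0=np.r_[tri([("scene",(240,255)),("side",(358,295))])[0],0]
best=min((least_squares(f,np.r_[x0[:3],y],loss='soft_l1') for y in(-1,-.5,0,.5,1)),key=lambda r:r.cost)
print(best.x,best.cost);print(f(best.x).reshape(-1,2).round(1))
g=pts(best.x);print("cups",g((0,.077,.06)),g((0,-.077,.06)))
for nm,a,b in(("refill",(317,250),(313,241)),("torch",(446,335),(365,160)),("pot",(166,237),(402,346)),("kettle",(267,290),(405,238))):print(nm,tri([("scene",a),("side",b)]))
E
```

```text
(array([0.62491073, 0.19393415, 0.04604329]), [array([-0.8,  0.7]), array([-0.6, -0.6])]) (array([0.47573072, 0.25359004, 0.04366003]), [array([-0.8,  0.9]), array([-0.7, -0.8])]) 0.16068348598901014Traceback (most recent call last):
  File "<stdin>", line 20, in <module>
  File "<stdin>", line 20, in <genexpr>
    return func(*args, **kwargs)
    result = trf(vector_fun.fun, vector_fun.jac, x0, f0, J0, lb, ub, ftol, xtol,
                 gtol, max_nfev, x_scale, loss_function, tr_solver,
                 tr_options.copy(), verbose, callback=callback_wrapped)
    return trf_no_bounds(
        fun, jac, x0, f0, J0, ftol, xtol, gtol, max_nfev, x_scale,
        loss_function, tr_solver, tr_options, verbose, callback=callback)
    J = jac(x)
    self._update_jac()
    ~~~~~~~~~~~~~~~~^^
    self.J = self.jac_wrapped(xp_copy(self.x), f0=self.f)
             ~~~~~~~~~~~~~~~~^^^^^^^^^^^^^^^^^^^^^^^^^^^^
    J, dct = approx_derivative(
             ~~~~~~~~~~~~~~~~~^
        self.fun,
        ^^^^^^^^^
    ...<2 lines>...
        **self.finite_diff_options,
        ^^^^^^^^^^^^^^^^^^^^^^^^^
[... 215 characters left out ...]
^^^^^^^^^^^^^^^^^
                             mf)
                             ^^^
    df = [f_eval - f0 for f_eval in f_evals]
                                    ^^^^^^^
    f = np.atleast_1d(self.fun(x, *self.args, **self.kwargs))
                      ~~~~~~~~^^^^^^^^^^^^^^^^^^^^^^^^^^^^^^
    return np.atleast_1d(self.fun(x))
                         ~~~~~~~~^^^
    return self.f(x, *self.args, **self.kwargs)
           ~~~~~~^^^^^^^^^^^^^^^^^^^^^^^^^^^^^^
  File "<stdin>", line 18, in f
  File "h.py", line 5, in proj
    m=m or arm.camera_model(n);V=m['view']@np.diag([1,1,1,1.]);F=np.diag([1,-1,-1.])
           ~~~~~~~~~~~~~~~~^^^
ValueError: time passes only in moves, steps and waits
```

```bash
python3 - <<'E'
s=open('h.py').read()
s=s.replace("def proj","_c={}\ndef cm(n):\n    if n=='wrist': return arm.camera_model(n)\n    if n not in _c:_c[n]=arm.camera_model(n)\n    return _c[n]\ndef proj",1).replace("m=m or arm.camera_model(n)","m=m or cm(n)")
open('h.py','w').write(s)
E
cat > fit.py <<'E'
from h import *
obs=[("scene",(214.5,241),(0,-.07,.06)),("side",(344.9,264.2),(0,.07,.06)),("side",(379.3,303.5),(0,-.092,.06)),
("scene",(204.8,266.5),(.05,-.095,0)),("side",(395.5,312.5),(.05,-.095,.012)),
("scene",(211,233.5),(0,-.086,.082)),("scene",(269,237),(0,.086,.082)),("side",(343,254.5),(0,.086,.082)),("side",(357,271.5),(.05,.095,.012))]
def pts(p):
    c,s=np.cos(p[3]),np.sin(p[3]);R=np.array([[c,-s,0],[s,c,0],[0,0,1]])
    return lambda q:R@np.array(q)+p[:3]
def f(p):
    g=pts(p);return np.concatenate([proj(n,g(q))[0]-uv for n,uv,q in obs])
if __name__=="__main__":
    x0=np.r_[tri([("scene",(240,255)),("side",(358,295))])[0],0]
    best=min((least_squares(f,np.r_[x0[:3],y],loss='soft_l1') for y in(-1,-.5,0,.5,1)),key=lambda r:r.cost)
    print(best.x,best.cost);print(f(best.x).reshape(-1,2).round(1).tolist())
    g=pts(best.x);print("cups",g((0,.077,.06)),g((0,-.077,.06)))
    for nm,a,b in(("refill",(317,250),(313,241)),("torch",(446,335),(365,160)),("pot",(166,237),(402,346)),("kettle",(267,290),(405,238))):print(nm,tri([("scene",a),("side",b)])[0].round(3))
    print(arm.sense()['clock'])
E
python3 fit.py
```

```text
[ 0.52255498 -0.19056875  0.01809628  0.28920223] 7.5136682372398695
[[0.5, -0.0], [-0.2, 0.2], [-1.4, -0.7], [-1.3, 0.5], [0.1, 0.5], [-2.2, 0.6], [-1.8, 1.2], [-1.0, -0.7], [-0.2, -2.5]]
cups [ 0.50059553 -0.11676643  0.07809628] [ 0.54451443 -0.26437107  0.07809628]
refill [0.443 0.021 0.06 ]
torch [0.679 0.435 0.081]
pot [ 0.569 -0.413  0.068]
kettle [ 0.685 -0.014  0.069]
0.1
```

```bash
cat >> h.py <<'E'
from scipy.spatial.transform import Rotation as Ro
def delta(tgt,ang):
    """tool-frame shift mm and yaw deg to take TCP to tgt with tool x at world angle ang (deg)"""
    s=arm.sense();R=Ro.from_euler('xyz',s['tcp_rot']);M=R.as_matrix()
    d=M.T@(np.array(tgt)-s['eef_pos'])*1e3;cur=np.degrees(np.arctan2(M[1,0],M[0,0]))
    y=-((ang-cur+180)%360-180);print('clk',round(s['clock'],2),'tcp',s['eef_pos'].round(4),'ang',round(cur,2),'F',s['ft_force'].round(1),'T',s['ft_torque'].round(2),'grip',round(s['grip_width']*85.4,1),'-> delta',d.round(1),'yaw',round(y,2))
    return d,y
E
python3 -c "
from h import *
delta((.5476,.2249,.18),158.2)"
```

```text
clk 0.1 tcp [0.1404 0.5572 0.2306] ang 165.86 F [-0.   0.9  0.8] T [-0.03  0.05  0.03] grip 85.5 -> delta [-476.1 -222.6   50.9] yaw 7.66
```

Emit:
servo_tool(
  increments=[
    [[-32,-15,3.4,0,85],[-64,-30,6.8,0,85],[-96,-44,10,0,85],[-128,-59,13.5,0,85],[-160,-74,17,0,85]],
  ],
  newtons=70,
)

```text
clock: 0.52
eef_pos: [0.2784, 0.4454, 0.2138]
tcp_rot: [-3.141, -0.0, 2.895]
ft_force: [0.7, 0.0, -0.7]
grip_width: 0.997
```

Emit:
servo_tool(
  increments=[
    [[-32,-15,3.4,0,85],[-64,-30,6.8,0,85],[-96,-44,10,0,85],[-128,-59,13.5,0,85],[-160,-74,17,0,85]],
  ],
)

```text
clock: 0.93
eef_pos: [0.4156, 0.3344, 0.1968]
tcp_rot: [-3.141, -0.0, 2.895]
ft_force: [0.5, 0.7, 0.7]
grip_width: 0.993
```

Emit:
servo_tool(
  increments=[
    [[-35,-17,4,2,85],[-70,-33,8,4,85],[-110,-52,12,6,85],[-140,-67,15,7.7,85],[-156,-74.6,17,7.7,85]],
  ],
)

```text
clock: 1.35
eef_pos: [0.5503, 0.2223, 0.1793]
tcp_rot: [-3.14, 0.001, 2.757]
ft_force: [0.2, 0.4, 0.1]
grip_width: 0.995
```

```bash
python3 -c "
from h import *
d=delta((.5476,.2249,.18),158.2)
import pickle
im=arm.read_camera('wrist');m=arm.camera_model('wrist');pickle.dump(m,open('w1.pkl','wb'))
cv2.imwrite('pics/w1.png',im[:,:,::-1])
dr=np.array([.928,-.371,0]);c=np.array([.5476,.2249,.046])
print(proj('wrist',[c,c+.084*dr,c-.078*dr],m).round(0))
"
```

```text
clk 1.35 tcp [0.5503 0.2223 0.1793] ang 157.94 F [0.2 0.4 0.1] T [ 0.06 -0.01  0.03] grip 85.0 -> delta [ 3.5  1.4 -0.7] yaw -0.26
[[327. 215.]
 [328. 319.]
 [327. 100.]]
```

View pics/w1.png

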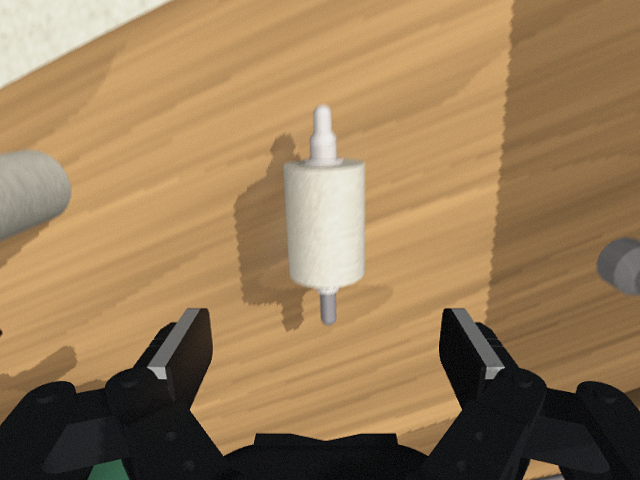

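The wrist view shows the roll with its fixed white tip at (322,104) and its steel sprung tip at (328.5,326). I'll refine the roll pose from these.

```bash
python3 -c "
from h import *
import pickle
m=pickle.load(open('w1.pkl','rb'))
for z in(.046,):
  a=atz('wrist',(322,105),z,m);b=atz('wrist',(328.5,325.5),z,m);e=b-a;L=np.linalg.norm(e);mid=a+e*78/162
  print(a,b,L,mid,np.degrees(np.arctan2(-e[1],-e[0])))
ang=np.degrees(np.arctan2(-e[1],-e[0]))
delta((mid[0],mid[1],.025),ang)
"
```

```text
[0.47720752 0.24956511 0.046     ] [0.63077651 0.19232014 0.046     ] 0.16389148857827562 [0.55114814 0.22200272 0.046     ] 159.55636397518842
clk 1.4 tcp [0.5516 0.2213 0.1789] ang 157.92 F [ 2.2 -1.  -0.4] T [-0.04 -0.09  0.05] grip 85.1 -> delta [  1.    0.7 153.9] yaw -1.64
```

Emit:
servo_tool(
  increments=[
    [[1,0.7,35,-1.5,85],[1,0.7,70,-1.5,85],[1,0.7,105,-1.5,85],[1,0.7,135,-1.5,85],[1,0.7,152,-1.5,85]],
  ],
)

```text
clock: 1.82
eef_pos: [0.5443, 0.2258, 0.0245]
tcp_rot: [-3.137, -0.005, 2.787]
ft_force: [-0.4, -0.0, -0.5]
grip_width: 0.993
```

Emit:
servo_tool(
  increments=[
    [[0,0,1,0,85],[0,0,1,0,60],[0,0,1,0,45],[0,0,1,0,30],[0,0,1,0,30]],
  ],
  newtons=70,
)

```text
clock: 2.23
eef_pos: [0.5483, 0.2271, 0.0294]
tcp_rot: [3.139, 0.003, 2.787]
ft_force: [-0.9, -0.5, 2.8]
grip_width: 0.64
```

Emit:
servo_tool(
  increments=[
    [[0,0,0,0,30],[0,0,0,0,30],[0,0,0,0,30],[0,0,0,0,30],[0,0,0,0,30]],
  ],
)

```text
clock: 2.65
eef_pos: [0.5482, 0.2271, 0.0294]
tcp_rot: [3.139, 0.003, 2.787]
ft_force: [-0.1, 1.0, 7.0]
grip_width: 0.642
```

Emit:
servo_tool(
  increments=[
    [[0,0,-15,0,30],[0,0,-45,0,30],[0,0,-80,0,30],[0,0,-120,0,30],[0,0,-165,0,30]],
  ],
)

```text
clock: 3.07
eef_pos: [0.546, 0.2261, 0.1901]
tcp_rot: [-3.14, -0.002, 2.787]
ft_force: [1.3, 1.1, -2.3]
grip_width: 0.639
```

```bash
python3 -c "
from h import *
import pickle
s=arm.sense();im=arm.read_camera('wrist');im=arm.read_camera('wrist');m=arm.camera_model('wrist');pickle.dump((m,arm.sense()),open('w2.pkl','wb'))
cv2.imwrite('pics/w2.png',im[:,:,::-1])
delta((.5226,-.1906,.19),106.6)
"
```

```text
clk 3.17 tcp [0.5509 0.228  0.1972] ang 159.65 F [ 0.8  0.5 -3.3] T [ 0.09 -0.08 -0.03] grip 54.8 -> delta [-119.  -402.4    4.2] yaw 53.05
```

View pics/w2.png

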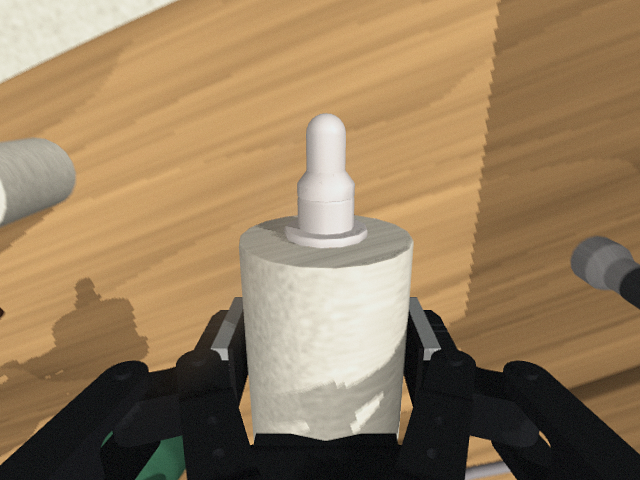

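The fixed pin is at (326,115), and the roll is level and square in the jaws.

```bash
python3 -c "
from h import *
import pickle
m,s=pickle.load(open('w2.pkl','rb'))
M=Ro.from_euler('xyz',s['tcp_rot']).as_matrix();p=s['eef_pos']
def tl(uv,b):
  o,d=ray('wrist',uv,m);o=M.T@(o-p);d=M.T@d;return o+d*(b-o[2])/d[2],o
for b in(-.013,-.0166,-.020,-.024):
  t,o=tl((326,115),b);l,_=tl((307,150),b);r,_=tl((346,150),b)
  print(b,t*1e3,'pin w',(r-l)[1]*1e3,'cam',o*1e3)
"
```

```text
-0.013 [ 76.49218234   0.96719518 -13.        ] pin w 12.387200148871727 cam [  79.16922674    0.8621525  -142.25156445]
-0.0166 [ 76.56674515   0.96426946 -16.6       ] pin w 12.042183663183621 cam [  79.16922674    0.8621525  -142.25156445]
-0.02 [ 76.63716558   0.96150628 -20.        ] pin w 11.716334760033746 cam [  79.16922674    0.8621525  -142.25156445]
-0.024 [ 76.72001315   0.95825548 -24.        ] pin w 11.332983109269186 cam [  79.16922674    0.8621525  -142.25156445]
```

Emit:
servo_tool(
  increments=[
    [[-22,-75,-1,0,30],[-46,-155,-2,5,30],[-70,-237,-2,11,30],[-96,-320,-2,18,30],[-119,-402,-2,25,30]],
  ],
)

```text
clock: 3.58
eef_pos: [0.5321, 0.017, 0.19]
tcp_rot: [-3.141, -0.001, 2.345]
ft_force: [1.2, 0.2, -1.7]
grip_width: 0.641
```

```bash
cat >> h.py <<'E'
HP=np.array([.52255,-.19057,.0181]);HY=.2892
OFF=np.array([-.0014,0,-.017])
def goal(phi,r,z,c=(0,-.077),H=None):
    """spindle swung phi deg to holder +x about the point c (holder xy, cup floor right), roll_mid at distance r from it, axis at world z"""
    P,Y=(HP,HY) if H is None else H
    a=np.radians(phi);d=np.array([np.sin(a),np.cos(a)]);mh=np.array(c)+r*d
    cs,sn=np.cos(Y),np.sin(Y);mid=np.array([cs*mh[0]-sn*mh[1]+P[0],sn*mh[0]+cs*mh[1]+P[1],z])
    ang=np.degrees(Y)+90-phi;t=np.radians(ang)
    R=np.array([[np.cos(t),np.sin(t),0],[np.sin(t),-np.cos(t),0],[0,0,-1]])
    return delta(mid-R@OFF,ang)
E
python3 -c "
from h import *
goal(16,.084,.21,(0,-.064))"
```

```text
clk 3.58 tcp [0.5321 0.017  0.19  ] ang 134.36 F [ 1.2  0.2 -1.7] T [-0.06 -0.06 -0.01] grip 54.7 -> delta [-136.7 -122.7   -3. ] yaw 43.79
```

Emit:
servo_tool(
  increments=[
    [[-27,-25,-1,6,30],[-54,-49,-2,12,30],[-82,-74,-3,18,30],[-110,-98,-3,24,30],[-137,-123,-3,30,30]],
  ],
)

```text
clock: 4.0
eef_pos: [0.5414, -0.167, 0.193]
tcp_rot: [-3.141, -0.001, 1.821]
ft_force: [1.2, -0.1, -2.5]
grip_width: 0.641
```

Emit:
servo_tool(
  increments=[
    [[0,0,0,6,30],[0,0,0,12,30],[0,0,0,13.8,30],[0,0,0,13.8,30],[0,0,0,13.8,30]],
  ],
)

```text
clock: 4.42
eef_pos: [0.5415, -0.1652, 0.1929]
tcp_rot: [-3.141, -0.0, 1.587]
ft_force: [-0.6, -0.8, -3.0]
grip_width: 0.642
```

```bash
python3 -c "
from h import *
import pickle
goal(16,.084,.21,(0,-.064))
a=arm.read_camera('scene');b=arm.read_camera('side');w=arm.read_camera('wrist');m=arm.camera_model('wrist');pickle.dump((m,arm.sense()),open('w3.pkl','wb'))
cv2.imwrite('pics/w3.png',w[:,:,::-1])
for n,i in(('scene',a),('side',b)):cv2.imwrite(f'pics/{n}3.png',i[:,:,::-1])
goal(16,.084,.21,(0,-.064))
from fit import pts
g=pts(np.r_[HP,HY])
print(proj('wrist',[g((0,.07,.06)),g((0,.086,.082)),g((0,.092,.06)),g((.05,.095,.012))],m).round(0))
"
```

```text
clk 4.42 tcp [ 0.5415 -0.1652  0.1929] ang 90.91 F [-0.6 -0.8 -3. ] T [0.02 0.01 0.03] grip 54.8 -> delta [-1.3 -1.6 -0.1] yaw 0.34
clk 4.57 tcp [ 0.5419 -0.165   0.1933] ang 90.92 F [ 0.   0.2 -2.2] T [ 0.02 -0.05  0.02] grip 54.8 -> delta [-1.5 -1.9  0.3] yaw 0.35
[[266. 167.]
 [252. 146.]
 [255. 133.]
 [330. 106.]]
```

View pics/w3.png

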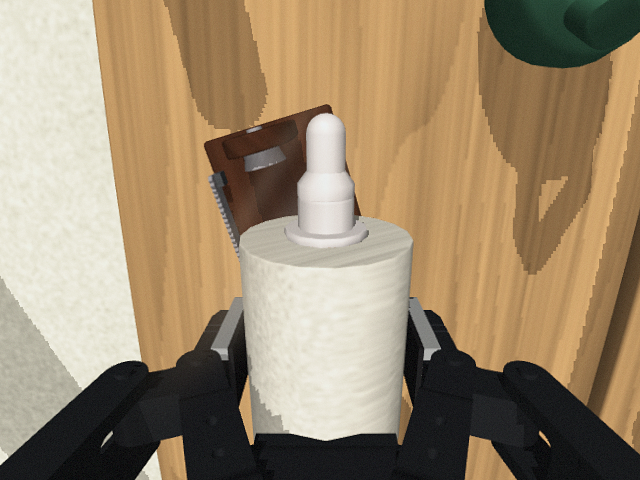

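The wrist view shows the left cup at (266,160) and the base corners at (331,106) and (205,145). That agrees with the holder fit: I predicted (330,106) for the first corner. I'll refine with both corners.

```bash
python3 -c "
from h import *
import pickle
m,s=pickle.load(open('w3.pkl','rb'))
from fit import pts
g=pts(np.r_[HP,HY])
for uv,q in(((331,106),(.05,.095,.012)),((205,145),(-.05,.095,.012))):
  a=atz('wrist',uv,HP[2]+.012,m);print(a,g(q),(a-g(q))*1e3)
a=atz('wrist',(331,106),.0301,m);b=atz('wrist',(205,145),.0301,m);e=a-b;print(np.linalg.norm(e),np.arctan2(e[1],e[0]))
"
python3 - <<'E'
import cv2,numpy as np
a=cv2.imread('pics/scene3.png');b=cv2.imread('pics/side3.png')
c=lambda im,x,y:cv2.resize(im[y:y+120,x:x+80],None,fx=5,fy=5,interpolation=cv2.INTER_CUBIC)
cv2.imwrite('pics/crop3.png',np.hstack([c(a,200,170),c(b,325,210)]))
E
```

```text
[ 0.54440743 -0.08543559  0.0301    ] [ 0.54338099 -0.08525585  0.0301    ] [ 1.02644428e+00 -1.79740881e-01  1.38777878e-14]
[ 0.45033398 -0.11467558  0.0301    ] [ 0.44753376 -0.11377441  0.0301    ] [ 2.80022224e+00 -9.01176455e-01  1.38777878e-14]
0.09851290238342442 0.3013543606190489
```

View pics/crop3.png

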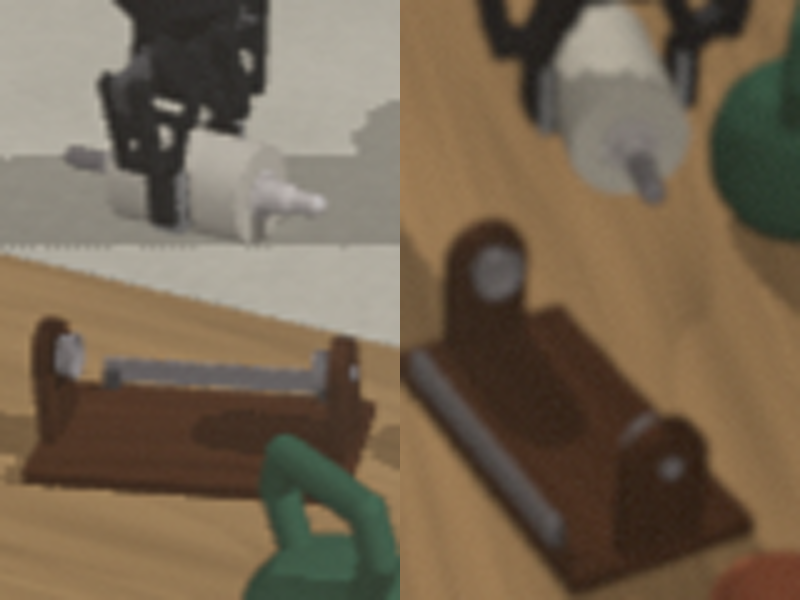

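```bash
python3 -c "
from h import *
import pickle
from fit import pts
m,s=pickle.load(open('w3.pkl','rb'))
M=Ro.from_euler('xyz',s['tcp_rot']).as_matrix()
T=s['eef_pos']+M@(OFF+[-.084,0,0]);Fx=s['eef_pos']+M@(OFF+[.078,0,0])
print('arm-pred sprung',T,'fixed',Fx)
print(tri([('scene',(214,201.4)),('side',(375.6,249))]))
print(proj('scene',[T,Fx]),proj('side',[T]))
g=pts(np.r_[HP,HY]);print(proj('scene',[g((0,-.07,.06))]),proj('side',[g((0,.07,.06))]))
"
```

```text
arm-pred sprung [ 0.54323908 -0.25039634  0.21027571] fixed [ 0.54064947 -0.08841705  0.21030853]
(array([ 0.54249602, -0.2470313 ,  0.207955  ]), [array([-0.4,  0.3]), array([-0.5, -0.4])])
[[212.29693756 200.86564395]
 [264.20523065 211.82239593]] [[375.81741349 248.54090746]]
[[214.9770424  240.97114217]] [[344.72922677 264.38234059]]
```

```bash
sed -i 's/^HP=.*/HP=np.array([.5233,-.1908,.0181]);HY=.294/' h.py; python3 -c "
from h import *
goal(16,.084,.0785,(0,-.064))"
```

```text
clk 4.57 tcp [ 0.5419 -0.165   0.1933] ang 90.92 F [ 0.   0.2 -2.2] T [ 0.02 -0.05  0.02] grip 54.8 -> delta [ -1.7  -1.3 131.8] yaw 0.07
```

Emit:
servo_tool(
  increments=[
    [[-1.7,-1.3,20,0,30],[-1.7,-1.3,45,0,30],[-1.7,-1.3,70,0,30],[-1.7,-1.3,90,0,30],[-1.7,-1.3,105,0,30]],
  ],
)

```text
clock: 4.98
eef_pos: [0.5398, -0.1664, 0.0866]
tcp_rot: [-3.139, -0.001, 1.587]
ft_force: [-0.1, -0.5, -1.5]
grip_width: 0.641
```

Emit:
servo_tool(
  increments=[
    [[0,0,8,0,30],[0,0,16,0,30],[0,0,24,0,30],[0,0,26.8,0,30],[0,0,26.8,0,30]],
  ],
)

```text
clock: 5.4
eef_pos: [0.5407, -0.1669, 0.0614]
tcp_rot: [-3.141, -0.0, 1.586]
ft_force: [0.1, -0.0, -2.3]
grip_width: 0.643
```

```bash
python3 -c "
from h import *
a=arm.read_camera('scene');b=arm.read_camera('side')
goal(16,.084,.0785,(0,-.064))
c=lambda im,x,y:cv2.resize(im[y:y+120,x:x+80,::-1],None,fx=5,fy=5,interpolation=cv2.INTER_CUBIC)
cv2.imwrite('pics/crop4.png',np.hstack([c(a,200,180),c(b,325,215)]))
goal(16,.084,.0785)"
```

```text
clk 5.5 tcp [ 0.5412 -0.1672  0.0623] ang 90.86 F [ 0.4 -0.5 -1.9] T [ 0.07  0.01 -0.03] grip 54.8 -> delta [ 0.5 -0.6  0.8] yaw 0.02
clk 5.5 tcp [ 0.5412 -0.1672  0.0623] ang 90.86 F [ 0.4 -0.5 -1.9] T [ 0.07  0.01 -0.03] grip 54.8 -> delta [-12.    3.    0.8] yaw 0.02
```

View pics/crop4.png

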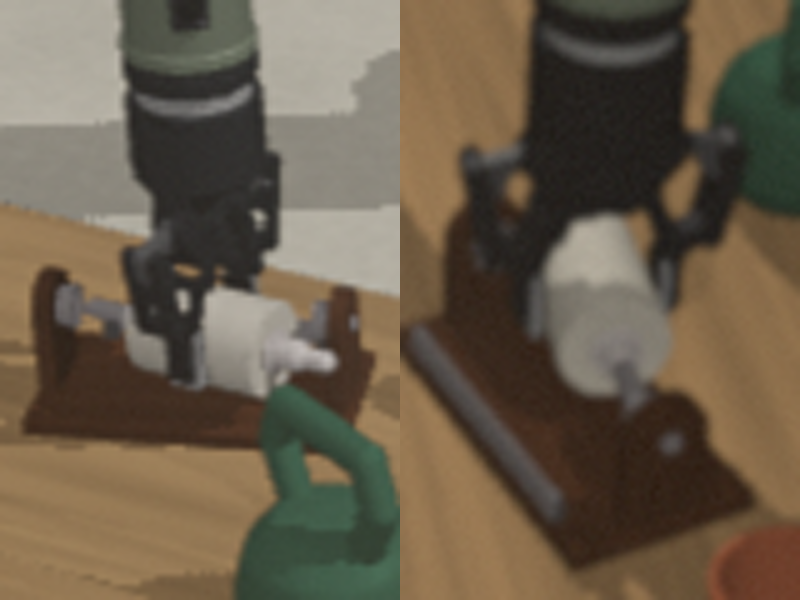

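The sprung pin points into the right cup (left crop, about (75,303)), and the fixed end is clear of the left cheek. Next I insert it.

Emit:
servo_tool(
  increments=[
    [[-3,1,0.5,0,30],[-6,2,0.8,0,30],[-9,3,0.8,0,30],[-12,3,0.8,0,30],[-12,3,0.8,0,30]],
  ],
)

```text
clock: 5.92
eef_pos: [0.5443, -0.1793, 0.0611]
tcp_rot: [3.141, -0.0, 1.585]
ft_force: [0.4, 2.4, -2.4]
grip_width: 0.641
```

Emit:
servo_tool(
  increments=[
    [[-2,0,0,0,30],[-4,0,0,0,30],[-6,0,0,0,30],[-8,0,0,0,30],[-8,0,0,0,30]],
  ],
)

```text
clock: 6.33
eef_pos: [0.5441, -0.1868, 0.0609]
tcp_rot: [3.142, -0.001, 1.585]
ft_force: [1.5, 5.0, -0.4]
grip_width: 0.64
```

```bash
python3 -c "
from h import *
goal(16,.076,.0785);goal(16,.065,.0785)"
```

```text
clk 6.33 tcp [ 0.5441 -0.1868  0.0609] ang 90.84 F [ 1.5  5.  -0.4] T [ 0.69 -0.15  0.09] grip 54.6 -> delta [-0.3  0.4 -0.6] yaw -0.01
clk 6.33 tcp [ 0.5441 -0.1868  0.0609] ang 90.84 F [ 1.5  5.  -0.4] T [ 0.69 -0.15  0.09] grip 54.6 -> delta [-11.3   0.4  -0.6] yaw -0.01
```

Emit:
servo_tool(
  increments=[
    [[-3,0,0,0,30],[-6,0,0,0,30],[-9,0,0,0,30],[-11,0.4,0,0,30],[-11,0.4,0,0,30]],
  ],
)

```text
clock: 6.75
eef_pos: [0.5443, -0.1969, 0.0608]
tcp_rot: [-3.141, -0.002, 1.585]
ft_force: [0.8, 8.8, 0.2]
grip_width: 0.638
```

```bash
python3 -c "
from h import *
goal(16,.065,.0785)
for p in(12,8,4,0): goal(p,.065,.0785)"
```

```text
clk 6.75 tcp [ 0.5443 -0.1969  0.0608] ang 90.81 F [0.8 8.8 0.2] T [ 1.16 -0.17  0.04] grip 54.5 -> delta [-1.2  0.4 -0.7] yaw -0.04
clk 6.75 tcp [ 0.5443 -0.1969  0.0608] ang 90.81 F [0.8 8.8 0.2] T [ 1.16 -0.17  0.04] grip 54.5 -> delta [-1.4 -4.3 -0.7] yaw -4.04
clk 6.75 tcp [ 0.5443 -0.1969  0.0608] ang 90.81 F [0.8 8.8 0.2] T [ 1.16 -0.17  0.04] grip 54.5 -> delta [-1.9 -8.9 -0.7] yaw -8.04
clk 6.75 tcp [ 0.5443 -0.1969  0.0608] ang 90.81 F [0.8 8.8 0.2] T [ 1.16 -0.17  0.04] grip 54.5 -> delta [ -2.7 -13.4  -0.7] yaw -12.04
clk 6.75 tcp [ 0.5443 -0.1969  0.0608] ang 90.81 F [0.8 8.8 0.2] T [ 1.16 -0.17  0.04] grip 54.5 -> delta [ -3.8 -17.9  -0.7] yaw -16.04
```

Emit:
servo_tool(
  increments=[
    [[-1,-1,0,-1,30],[-1.3,-4.3,0,-4,30],[-1.9,-8.9,0,-8,30],[-2.7,-13.4,0,-12,30],[-2.7,-13.4,0,-12,30]],
  ],
)

```text
clock: 7.17
eef_pos: [0.5299, -0.1993, 0.0607]
tcp_rot: [-3.14, -0.003, 1.797]
ft_force: [0.6, 8.9, -0.8]
grip_width: 0.642
```

```bash
python3 -c "
from h import *
goal(4,.065,.0785);goal(0,.065,.0785)"
```

```text
clk 7.17 tcp [ 0.5299 -0.1993  0.0607] ang 102.97 F [ 0.6  8.9 -0.8] T [ 1.28 -0.03  0.14] grip 54.8 -> delta [-0.7  0.9 -0.8] yaw 0.12
clk 7.17 tcp [ 0.5299 -0.1993  0.0607] ang 102.97 F [ 0.6  8.9 -0.8] T [ 1.28 -0.03  0.14] grip 54.8 -> delta [-0.8 -3.8 -0.8] yaw -3.88
```

Emit:
servo_tool(
  increments=[
    [[-0.4,-1.3,-0.3,-1.3,30],[-0.6,-2.6,-0.6,-2.6,30],[-0.8,-3.8,-0.8,-3.9,30],[-0.8,-3.8,-0.8,-3.9,30],[-0.8,-3.8,-0.8,-3.9,30]],
  ],
)

```text
clock: 7.58
eef_pos: [0.5257, -0.2006, 0.0609]
tcp_rot: [-3.138, -0.005, 1.863]
ft_force: [-1.0, 9.7, -0.8]
grip_width: 0.64
```

```bash
python3 -c "
from h import *
goal(0,.065,.0785);goal(0,.076,.0785)
a=arm.read_camera('scene');b=arm.read_camera('side');w=arm.read_camera('wrist')
c=lambda im,x,y:cv2.resize(im[y:y+60,x:x+80,::-1],None,fx=5,fy=5,interpolation=cv2.INTER_CUBIC)
cv2.imwrite('pics/crop5.png',np.vstack([np.hstack([c(a,200,220),c(b,325,260)]),cv2.resize(w[60:285,170:470,::-1],(800,300)) if 0 else np.hstack([w[60:360,130:530,::-1],c(a,240,220)])]))"
```

```text
clk 7.58 tcp [ 0.5257 -0.2006  0.0609] ang 106.72 F [-1.   9.7 -0.8] T [1.33 0.19 0.08] grip 54.7 -> delta [-0.6  0.6 -0.6] yaw -0.12
clk 7.58 tcp [ 0.5257 -0.2006  0.0609] ang 106.72 F [-1.   9.7 -0.8] T [1.33 0.19 0.08] grip 54.7 -> delta [10.4  0.5 -0.5] yaw -0.12
```

View pics/crop5.png

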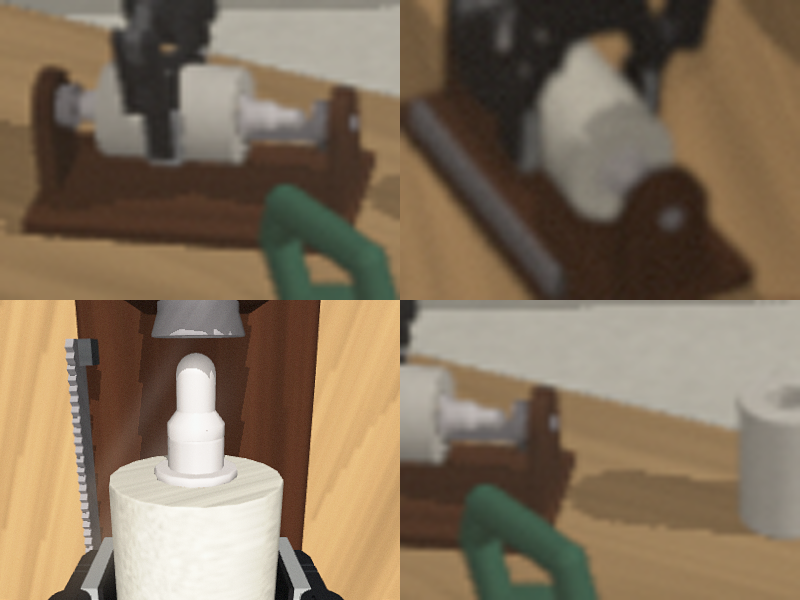

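The fixed pin (crop x≈196) is in line with the left cup (x≈198), and its nose is just short of the mouth. Now I ease it out.

Emit:
servo_tool(
  increments=[
    [[2,0.3,0,0,30],[4,0.5,0,0,30],[6,0.5,0,0,30],[8,0.5,0,0,30],[10,0.5,0,0,30]],
  ],
)

```text
clock: 8.15
eef_pos: [0.5232, -0.1917, 0.0609]
tcp_rot: [-3.138, -0.003, 1.863]
ft_force: [-2.5, 4.4, -2.2]
grip_width: 0.643
```

Emit:
servo_tool(
  increments=[
    [[0.5,0,0,0,30],[1,0,0,0,30],[1.5,0,0,0,30],[1.5,0,0,0,30],[1.5,0,0,0,30]],
  ],
)

```text
clock: 8.57
eef_pos: [0.5229, -0.1905, 0.061]
tcp_rot: [-3.138, -0.003, 1.863]
ft_force: [-2.2, 5.2, -1.1]
grip_width: 0.637
```

```bash
python3 -c "
from h import *
goal(0,.076,.0785)
w=arm.read_camera('wrist')
cv2.imwrite('pics/w6.png',w[60:360,130:530,::-1])"
```

```text
clk 8.57 tcp [ 0.5229 -0.1905  0.061 ] ang 106.73 F [-2.2  5.2 -1.1] T [ 0.78  0.38 -0.08] grip 54.4 -> delta [-0.   0.3 -0.5] yaw -0.11
```

View pics/w6.png

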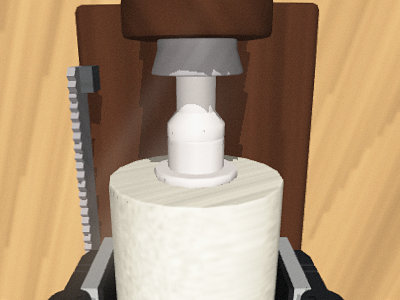

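The fixed pin is inside the left cup, and the force of 5 N matches the 8 mm home compression. I let go gently.

Emit:
servo_tool(
  increments=[
    [[0.5,0,0,0,54],[0.5,0,0,0,57],[0.5,0,0,0,60],[0.5,0,0,0,70],[0.5,0,0,0,80]],
  ],
  newtons=20,
)

```text
clock: 9.03
eef_pos: [0.5255, -0.1916, 0.0622]
tcp_rot: [3.14, 0.002, 1.863]
ft_force: [0.3, -0.3, 0.2]
grip_width: 0.929
```

Emit:
servo_tool(
  increments=[
    [[0,0,0,0,85],[0,0,0,0,85],[0,0,0,0,85],[0,0,0,0,85],[0,0,0,0,85]],
  ],
)

```text
clock: 9.45
eef_pos: [0.5247, -0.1909, 0.0617]
tcp_rot: [3.142, 0.0, 1.863]
ft_force: [0.2, -0.3, -0.4]
grip_width: 0.995
```

Emit:
servo_tool(
  increments=[
    [[0,0,-10,0,85],[0,0,-25,0,85],[0,0,-50,0,85],[0,0,-80,0,85],[0,0,-110,0,85]],
  ],
)

```text
clock: 9.87
eef_pos: [0.5243, -0.1907, 0.1733]
tcp_rot: [-3.141, -0.0, 1.863]
ft_force: [0.8, -0.5, -0.4]
grip_width: 0.995
```

Emit:
servo_tool(
  increments=[
    [[0,0,-20,0,85],[0,0,-40,0,85],[0,0,-60,0,85],[0,0,-60,0,85],[0,0,-60,0,85]],
  ],
)

```text
clock: 10.28
eef_pos: [0.5251, -0.191, 0.2331]
tcp_rot: [3.139, 0.002, 1.863]
ft_force: [-0.5, -0.3, -0.9]
grip_width: 0.988
```

```bash
python3 -c "
from h import *
goal(0,.076,.0785)
a=arm.read_camera('scene');b=arm.read_camera('side');w=arm.read_camera('wrist')
c=lambda im,x,y:cv2.resize(im[y:y+60,x:x+80,::-1],None,fx=5,fy=5,interpolation=cv2.INTER_CUBIC)
cv2.imwrite('pics/f.png',np.vstack([np.hstack([c(a,200,220),c(b,325,255)]),np.hstack([w[60:360,130:530,::-1],cv2.resize(a[:,:,::-1],(400,300))])]))"
```

```text
clk 10.28 tcp [ 0.5251 -0.191   0.2331] ang 106.76 F [-0.5 -0.3 -0.9] T [0.04 0.   0.02] grip 84.4 -> delta [  1.4  -2.1 171.6] yaw -0.08
```

View pics/f.png

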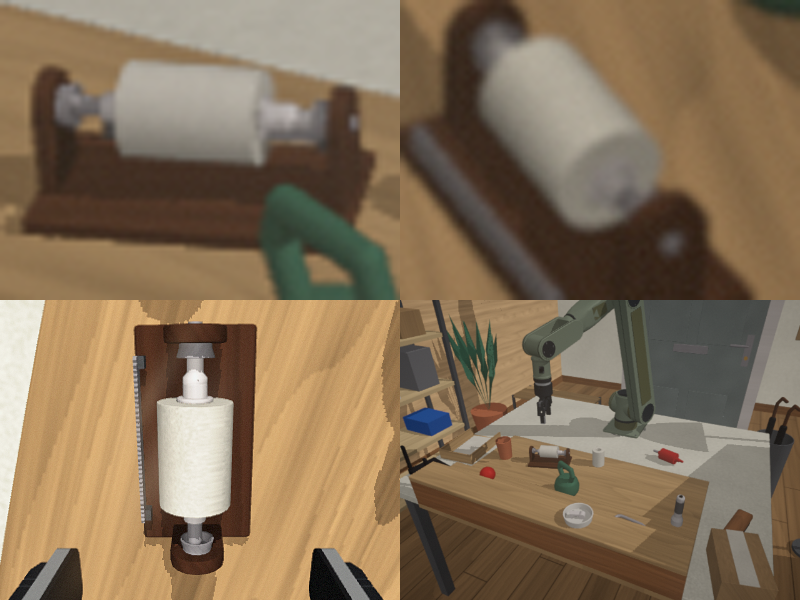

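Both pins are seated in their cups, the roll hangs level, the bystanders are where they were, and the gripper is clear.

```bash
python3 -c "
from h import *
print(arm.job_done())"
```

```text
the job is handed in; nothing more can be done
None
```

The note roll now hangs in the holder, with its sprung end in the right cup and its fixed end in the left. I handed the job in at about 10.4 s of the 45 s; no verdict was reported.

**What I did:** I gripped the white roll (not the red look-alike) across the paper and put the sprung pin into the right cup with the spindle turned 16° sideways. I then pressed it about 18–19 mm short, swung it into line with the left cup, eased it out about 10 mm, let go and lifted clear.

**Last checks:**
- **Fit:** Just before release the spring force was about 5 N, which matches the 8 mm home position. The final pictures show both pins inside their cups and the roll level. I read the depth from force and pictures, not by measuring each tip against its cup floor.
- **Robot clear:** The force reading was near zero after release, with the gripper about 170 mm above the roll.
- **Other items:** The kettlebell, spare roll, torch and pot all look upright and where they started. I judged this by eye and did not re-measure them.

**Disagreements:** The camera and arm estimates of the roll and holder differed by about 2–3 mm. While gripping, the fingers pressed on something, probably the tier, with about 7 N, well under the 40 N limit. No check failed.

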